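# Turn the tipped cake mould hole-up and hold it for filling

### The arm

A 7-joint arm with a two-finger parallel gripper is mounted at the origin on the work surface. World frame = base frame: x ahead of the robot, y to its left, z up, the work surface at z = 0. Lengths are in m, angles in degrees, forces in N, time in s.
With the tool pointing down it reaches from about 0.425 to 0.95 m from the base axis. Payload 4.7 kg.
Tool frame: the origin (TCP) lies midway between the tips of the shut fingers; the grasp point (between the pads) lies 19 mm behind it; z points along the fingers, x is the direction in which the jaws open and shut, and the axes are right-handed (so a half turn about z gives the same grasp; the last joint's range is limited). The gripper opens to 87 mm and grips with 3 to 60 N. Pads are 19 mm wide; open, the fingers measure 117 mm over their backs; the gripper's body (75 mm by 190 mm) begins 51 mm behind the grasp point.
Start: joints at [-73.447, 26.849, -2.785, 87.806, 1.381, 65.374, -4.715], TCP at [0.211, 0.641, 0.223] pointing down, gripper open.
Joint ranges: [-148.3, 148.3], [-19.14, 114.17], [-79.39, 73.82], [5.75, 140.21], [-59.74, 239.74], [12.07, 113.84], [-152.46, 152.46]. Speed limits (degrees/s): [147.25, 147.25, 180, 180, 180, 180, 180].

### API

Orientations are given as a 3x3 rotation matrix whose columns are the frame's x, y, z axes.
In Python, from station import r gives the robot as it stands. The module is installed in compiled form; this text tells all that it offers.
- The arm moves only by the shell command python3 -m inch 'ROWS' [FORCE]. ROWS is JSON, a list of rows, each an object with "fingers": the gripper's target within -1 to 1 (fully open at 1, half-way at 0, shut at -1); "offset": the shift along the tool's x, y, z in units of 50 mm (1.0 is 50 mm), a list of three; "dr": the turn, a rotation vector about the tool's x, y, z in units of 5 degrees (1.0 is 5 degrees), a list of three. A call has 1 to 20 rows; each row is the pose to reach, as a shift and turn from the pose commanded when the call began, along the tool's axes at that moment; what a row does not reach only later rows make up. A row lasts 1/8 s, in which the tool goes at most 62.5 mm and 10.7 degrees, less where a joint would pass 70% of its speed; a pose out of reach is approached as far as the arm can. A call with a gripper value outside its range is refused whole. The fingers move at their own pace and stop on an object; FORCE is the grip in N (left out, the last holds). Time passes only in rows, so rows that repeat a pose let the fingers close. It gives the time, the measured TCP pose, the force and the opening at its end, in the units of the state.
- r.read_state(): the state, without advancing time (a new reading comes with each control period).
- r.camera(name): name is "scene" or "top" or "wrist"; returns a dict with "pixels" (384x512x3 uint8, blue, green, red), "fx", "fy", "cx", "cy" (pixels), "dist" ([k1, k2, p1, p2, k3] as OpenCV has them; the pictures are not rectified), "world_from_camera" (4x4, takes a point from camera to world coordinates); the wrist camera has in their place "T_tool_cam" (4x4, takes a point from camera to tool coordinates, whose origin is the TCP and whose axes are the tool frame's). Camera axes: x right, y down, z forward; pixel columns grow to the right and rows downward; lengths in m; the calibration is good to about 2 mm. A picture is of the moment at which its call begins: read the wrist's pose just before it. There is no depth.
- r.close_job(): hands the job in, once; it reports no verdict.
Trained networks look in a picture, given as the dict that the camera call returned (one of the last four; its "shot" number tells which), for a name from the list of things; names that differ only in an ending like _2 or _b are one class to them, and where a whole thing is asked for, a point or a joint stands for the part that bears it (a point fixed in the world has none). Each returns a list of dicts, best first, with "confidence" (0 to 1); they miss things now and then, are a little off and sometimes report something else, mostly with a low value. They report only what shows in the picture. A call takes as long as a camera call. They do not tell look-alikes from the thing itself.
- r.recognise(picture, target): "point" ([column, row] in pixels, amid what is visible of it).
- r.place_of(picture, target): "point" ([column, row] in pixels: a listed point, or the origin of a listed thing).
The state is a dict: "time_s": time; "joint_pos": joint angles; "joint_vel": joint speeds; "joint_torque": joint torques, N m; "position": TCP position; "orientation": TCP orientation; "contact_force": force on the tool from outside, world axes, zero at the start; "moment": the same for the moment, N m; "gripper_width": finger opening in m.
Only numpy, scipy, OpenCV 4.12 (cv2) and the standard library are available. Lean on these libraries where they do the work, as an engineer would, in place of code of your own. Each camera call takes 0.05 s, during which the arm holds its last target.

### The job

One of the brown moulds in the row on the wooden board has tipped over and lies on its side; its two ends look the same from above, but only one has the filling hole. Pick it up, find the end with the hole by feel or by eye, turn that hole straight up and hold the mould in the air about 10 cm above the middle of the steel tray, ready for filling. Finish while still holding it there steadily, and leave the two standing moulds and the jar undisturbed.

Things in the scene. Friction and masses are not known exactly. Their poses are not given: they have to be found in the camera images.
- mould_center (a point): Tipped mould: rigid brown plastic block 44 x 44 x 70 mm, 0.1 to 0.2 kg, round blind hole 29 mm wide, 45 mm deep in the middle of one end only; other end and long sides plain. Starts lying on a long side on the board, pointing any way. Origin at its very centre; z runs lengthwise out of the end with the hole (mouth 35 mm from the origin along +z); x, y square to the long sides.
- mould_left_center (a point): Centre of a standing neighbour, a like mould (44 x 44 x 70 mm) upright with its hole up, on the board about 155 mm to one side of the tipped one. Origin at its centre, 35 mm above the board, z up. Leave it alone.
- mould_right_center (a point): Centre of the other standing neighbour, the same, on the other side of the tipped mould. Leave it alone.
- jar_center (a point): Centre of a closed amber glass jar with a brass-coloured lid, 56 mm wide and 85 mm tall, standing on the table beyond the board. Origin half-way up, z up. Leave it alone.
- board: Fixed wooden board, 170 mm (its x) by 400 mm (its y), 12 mm thick, that carries the row of moulds along its y. Origin at the centre of its underside, on the table.
- tray_middle (a point): Middle of the inner floor of a fixed shallow steel tray, 200 x 200 mm, rim 18 mm above the table, floor 3 mm above the table. z up, x and y along its sides.
Not all that is in view belongs to the job. What is shaped like the part that bears mould_center but green is not meant. What is shaped like the part that bears mould_left_center but purple is not meant.

How it is judged:
By the outcome, as a careful person would: the job done as asked, in the order asked, and still so for the second after the job is handed in, while the arm keeps its last pose, push and grip.
It also fails if it takes over 45 s, if anything falls off the work surface, if the arm or the gripper's body presses on something with over 40 N, if the wrist force passes 120 N, or if a joint passes its speed limit or range.

## Working session

There is one attempt and no reset: what is moved stays moved. The work goes in short steps, Python scripts to look and compute and a shell command to move; the robot and the scene stay as the last step left them, time stands still between calls to the robot, and variables do not carry over. Pictures are saved under pics/ and viewed, and the job is handed in when it is done.

```bash
mkdir -p pics; python3 - <<'E'
from station import r
import cv2
s=r.read_state()
print({k:(v if not hasattr(v,'tolist') else v.tolist()) for k,v in s.items()})
for n in ["scene","top","wrist"]:
    p=r.camera(n); cv2.imwrite(f"pics/{n}0.png",p["pixels"])
    print(n,p["fx"],p["cx"],p["cy"],p["dist"],p.get("world_from_camera",p.get("T_tool_cam")))
    for t in ["mould_center","mould_left_center","mould_right_center","jar_center","board","tray_middle"]:
        print(t,[(d["point"],round(d["confidence"],2)) for d in r.place_of(p,t)])
E
```

```text
{'time_s': 0.0, 'joint_pos': [-73.44682423452251, 26.89817245862628, -2.784735594052432, 87.87608718160851, 1.3808417902641348, 65.37584590605167, -4.716764916748773], 'joint_vel': [0.008330463030883521, -0.08068623876746818, 0.05357866451834519, 0.0031652326711844605, -0.0939536889504863, -0.05495855698714871, 0.06664624376599315], 'joint_torque': [-0.00017118119103542995, -50.79838156700134, -0.080950150731951, -23.614683151245117, -0.0613696756772697, 0.03800662234425545, 0.00018467253539711237], 'position': [0.21071850540383066, 0.6406058764909102, 0.22147181959106493], 'orientation': [[0.31246838318165143, 0.9499279921335564, -0.0005650424360532419], [0.9499259852579301, -0.3124688853490254, -0.001954026736804997], [-0.0020327428748369864, 7.382308236277757e-05, -0.9999979312511388]], 'contact_force': [-0.1427130573299258, -0.06399673100277979, 0.2984928112715803], 'moment': [-0.029371593232978502, 0.011160709729837383, 0.04135728562396336], 'gripper_width': 0.08703858362498439}
scene 455.73708346106565 247.96541784592193 187.12190674444042 [-0.17426302  0.          0.          
[... 982 characters left out ...]
ld_left_center [([241.4, 267.8], 0.84), ([271.2, 215.8], 0.52)]
mould_right_center [([389.0, 198.6], 0.63)]
jar_center [([231.4, 123.0], 0.76)]
board [([325.2, 211.3], 0.79)]
tray_middle [([168.2, 206.7], 0.6)]
wrist 287.66811224811715 257.70618794629087 188.6044679604355 [-0.02363788  0.          0.          0.          0.        ] [[ 9.99999953e-01  2.84241139e-04 -1.17958022e-04  1.56264726e-03]
 [-2.35828199e-04  9.54040511e-01  2.99677573e-01 -8.12091275e-02]
 [ 1.97717426e-04 -2.99677531e-01  9.54040533e-01 -1.62620943e-01]
 [ 0.00000000e+00  0.00000000e+00  0.00000000e+00  1.00000000e+00]]
mould_center []
mould_left_center []
mould_right_center []
jar_center []
board []
tray_middle []
```

View pics/scene0.png

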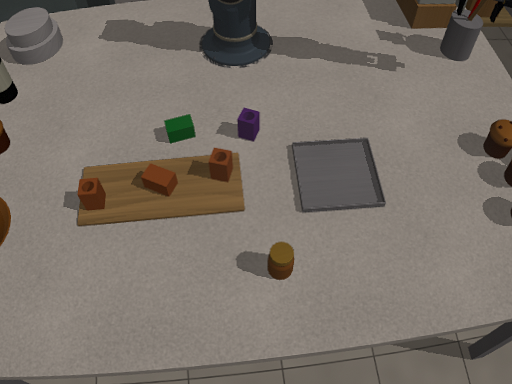

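View pics/top0.png

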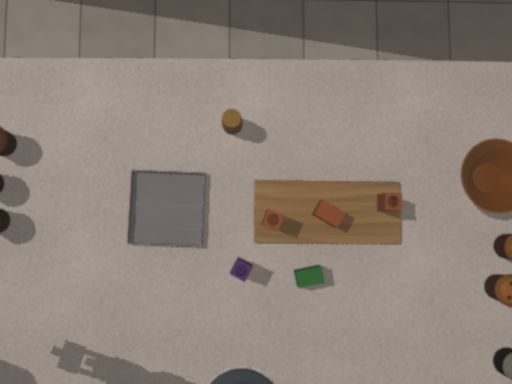

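```bash
python3 - <<'E'
import cv2,numpy as np
a=cv2.imread("pics/top0.png")[150:300,210:430]; cv2.imwrite("pics/top0c.png",cv2.resize(a,None,fx=3.5,fy=3.5,interpolation=cv2.INTER_CUBIC))
a=cv2.imread("pics/scene0.png")[95:235,60:270]; cv2.imwrite("pics/scene0c.png",cv2.resize(a,None,fx=3.5,fy=3.5,interpolation=cv2.INTER_CUBIC))
E
```

```text
(no output)
```

View pics/top0c.png

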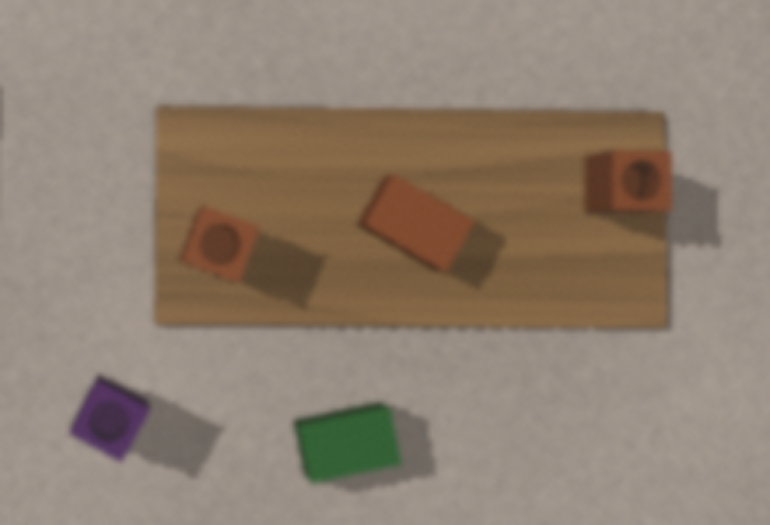

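View pics/scene0c.png

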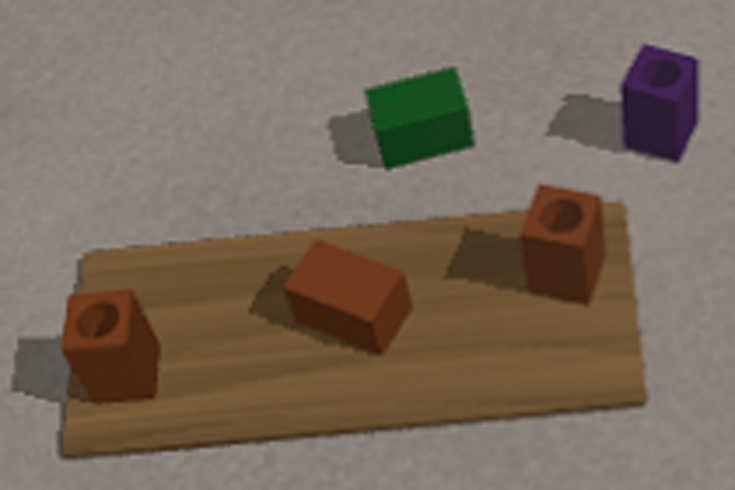

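```bash
cat > h.py <<'E'
import numpy as np,cv2
def ray(p,uv,T=None):
    K=np.array([[p["fx"],0,p["cx"]],[0,p["fy"],p["cy"]],[0,0,1.]])
    n=cv2.undistortPoints(np.array(uv,float).reshape(-1,1,2),K,np.array(p["dist"],float)).reshape(-1,2)
    T=np.array(p["world_from_camera"]) if T is None else T
    d=np.c_[n,np.ones(len(n))]@T[:3,:3].T
    return T[:3,3],d
def atz(p,uv,z,T=None):
    o,d=ray(p,uv,T); return o+d*((z-o[2])/d[:,2])[:,None]
def proj(p,X,T=None):
    T=np.array(p["world_from_camera"]) if T is None else T
    K=np.array([[p["fx"],0,p["cx"]],[0,p["fy"],p["cy"]],[0,0,1.]])
    C=np.linalg.inv(T); X=np.atleast_2d(X).astype(float)
    return cv2.projectPoints(X,cv2.Rodrigues(C[:3,:3])[0],C[:3,3],K,np.array(p["dist"],float))[0].reshape(-1,2)
E
python3 - <<'E'
from station import r
from h import *
p=r.camera("top");q=r.camera("scene")
np.set_printoptions(precision=4,suppress=True)
print("mould top",atz(p,[[329.2,212.8]],.034),atz(q,[[159.7,185.0]],.034))
print("left",atz(p,[[271.2,215.8]],.047),atz(q,[[219.7,167.4]],.047)); print("right",atz(p,[[389,198.6]],.047),atz(q,[[93,194.6]],.047))
print("jar",atz(p,[[231.4,123]],.0425),"tray",atz(p,[[168.2,206.7]],.003),atz(q,[[336,176.4]],.003))
print("tray corners top",atz(p,[[134,171],[206,171],[206,247],[129,245]],.018))
print("top face corners",atz(p,[[210+392/3.5,150+175/3.5],[210+472/3.5,150+217/3.5],[210+442/3.5,150+270/3.5],[210+366/3.5,150+225/3.5]],.056))
a=q["pixels"][155:205,130:190]; cv2.imwrite("pics/s1.png",cv2.resize(a,None,fx=10,fy=10,interpolation=cv2.INTER_CUBIC))
E
```

```text
mould top [[ 0.5209 -0.2343  0.034 ]] [[ 0.5363 -0.229   0.034 ]]
left [[ 0.5127 -0.0787  0.047 ]] [[ 0.5118 -0.0826  0.047 ]]
right [[ 0.5583 -0.3917  0.047 ]] [[ 0.5533 -0.3862  0.047 ]]
jar [[0.7601 0.0267 0.0425]] tray [[0.5377 0.1985 0.003 ]] [[0.5414 0.2007 0.003 ]]
tray corners top [[0.6333 0.2893 0.018 ]
 [0.6338 0.0955 0.018 ]
 [0.4297 0.094  0.018 ]
 [0.435  0.299  0.018 ]]
top face corners [[ 0.554  -0.2114  0.056 ]
 [ 0.5226 -0.2712  0.056 ]
 [ 0.4831 -0.2482  0.056 ]
 [ 0.5166 -0.1915  0.056 ]]
```

View pics/s1.png

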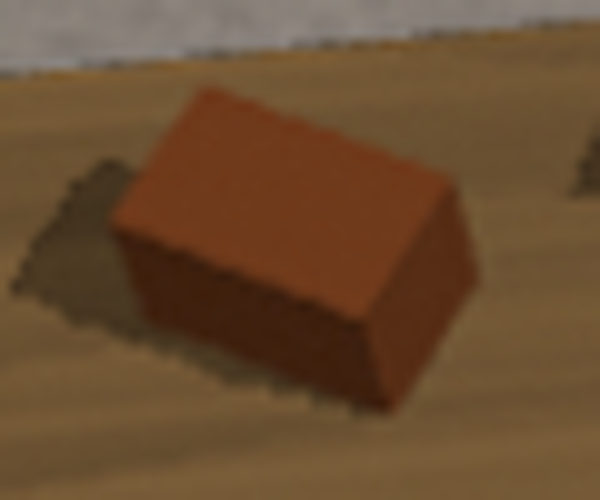

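In the scene picture the +y end of the tipped mould, at about (172,184), is plain, so the hole should be in the −y end. The candidates in the top view are the brown block on the board at (330,214) and the green block at (309,277). The brown one on the board is the one meant. The green one is the decoy.

```bash
python3 - <<'E'
from station import r
from h import *
np.set_printoptions(precision=4,suppress=True)
q=r.camera("scene");p=r.camera("top")
c=np.array([[205,85],[455,180],[365,320],[112,225]])/10+[130,155]-.45
P=atz(q,c,.056);print(P,P.mean(0))
hsv=cv2.cvtColor(p["pixels"],cv2.COLOR_BGR2HSV)[190:240,310:350]
print(hsv[24,18:22])
m=((hsv[...,0]<12)&(hsv[...,1]>150)&(hsv[...,2]>125)).astype(np.uint8)
n,l,s,ce=cv2.connectedComponentsWithStats(m);i=1+s[1:,4].argmax()
rc=cv2.minAreaRect(np.argwhere(l==i)[:,::-1].astype(np.float32));b=cv2.boxPoints(rc)+[310,190]
B=atz(p,b,.056);print(s[i],B,B.mean(0),np.linalg.norm(np.diff(B,axis=0),axis=1))
E
```

```text
[[ 0.4848 -0.2485  0.056 ]
 [ 0.5204 -0.1886  0.056 ]
 [ 0.5575 -0.2103  0.056 ]
 [ 0.5233 -0.2703  0.056 ]] [ 0.5215 -0.2294  0.056 ]
[[ 10 161 128]
 [ 10 160 129]
 [ 10 160 129]
 [ 10 159 128]]
[  6  11  28  25 354] [[ 0.5201 -0.1933  0.056 ]
 [ 0.5532 -0.2136  0.056 ]
 [ 0.5204 -0.2682  0.056 ]
 [ 0.4874 -0.2478  0.056 ]] [ 0.5203 -0.2307  0.056 ] [0.0388 0.0637 0.0388]
```

```bash
python3 -m inch '[{"fingers":1,"offset":[-7.8,10.8,0],"dr":[0,0,10]},{"fingers":1,"offset":[-7.8,10.8,0],"dr":[0,0,10]},{"fingers":1,"offset":[-7.8,10.8,0],"dr":[0,0,10]},{"fingers":1,"offset":[-7.8,10.8,0],"dr":[0,0,10]},{"fingers":1,"offset":[-7.8,10.8,0],"dr":[0,0,10]},{"fingers":1,"offset":[-7.8,10.8,0],"dr":[0,0,10]},{"fingers":1,"offset":[-7.8,10.8,0],"dr":[0,0,10]},{"fingers":1,"offset":[-7.8,10.8,0],"dr":[0,0,10]},{"fingers":1,"offset":[-7.8,10.8,0],"dr":[0,0,10]},{"fingers":1,"offset":[-7.8,10.8,0],"dr":[0,0,10]},{"fingers":1,"offset":[-14.6,11.3,0],"dr":[0,0,20.4]},{"fingers":1,"offset":[-14.6,11.3,0],"dr":[0,0,20.4]},{"fingers":1,"offset":[-14.6,11.3,0],"dr":[0,0,20.4]},{"fingers":1,"offset":[-14.6,11.3,0],"dr":[0,0,20.4]},{"fingers":1,"offset":[-14.6,11.3,0.4],"dr":[0,0,20.4]},{"fingers":1,"offset":[-14.6,11.3,0.4],"dr":[0,0,20.4]},{"fingers":1,"offset":[-14.6,11.3,0.4],"dr":[0,0,20.4]},{"fingers":1,"offset":[-14.6,11.3,0.4],"dr":[0,0,20.4]},{"fingers":1,"offset":[-14.6,11.3,0.4],"dr":[0,0,20.4]}]' 30
cat > shot.py <<'E'
from station import r
from h import *
import sys
np.set_printoptions(precision=4,suppress=True)
s=r.read_state();T=np.eye(4);T[:3,:3]=s["orientation"];T[:3,3]=s["position"]
print("t",s["time_s"],"q",np.round(s["joint_pos"],1),"w",s["gripper_width"],"F",np.array(s["contact_force"]));print(T[:3])
for n in sys.argv[2:]:
    p=r.camera(n);cv2.imwrite(f"pics/{n}{sys.argv[1]}.png",p["pixels"])
    if n=="wrist":
        np.savez("wrist.npz",T=T@p["T_tool_cam"],fx=p["fx"],fy=p["fy"],cx=p["cx"],cy=p["cy"],dist=p["dist"])
E
python3 shot.py 1 wrist
```

```text
time_s: 3.62
position: [0.5203, -0.2269, 0.2026]
orientation: [[0.866, -0.5, 0.0], [-0.5, -0.866, 0.001], [-0.0, -0.001, -1.0]]
contact_force: [-0.2, 0.2, -0.4]
gripper_width: 0.0871
t 3.625 q [ -9.9  20.4  37.6 105.8 -14.5  58.6   3.6] w 0.08713948745758467 F [-0.1668  0.1533 -0.3827]
[[ 0.8658 -0.5005  0.0004  0.5203]
 [-0.5005 -0.8658  0.0009 -0.2269]
 [-0.0001 -0.001  -1.      0.2026]]
```

View pics/wrist1.png

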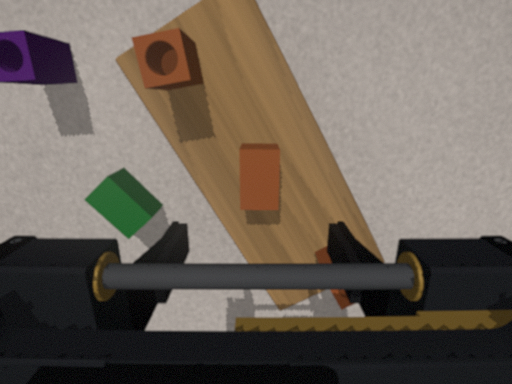

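```bash
python3 - <<'E'
import cv2
a=cv2.imread("pics/wrist1.png")[130:230,210:310];cv2.imwrite("pics/w1c.png",cv2.resize(a,None,fx=6,fy=6,interpolation=cv2.INTER_CUBIC))
E
```

```text
(no output)
```

View pics/w1c.png

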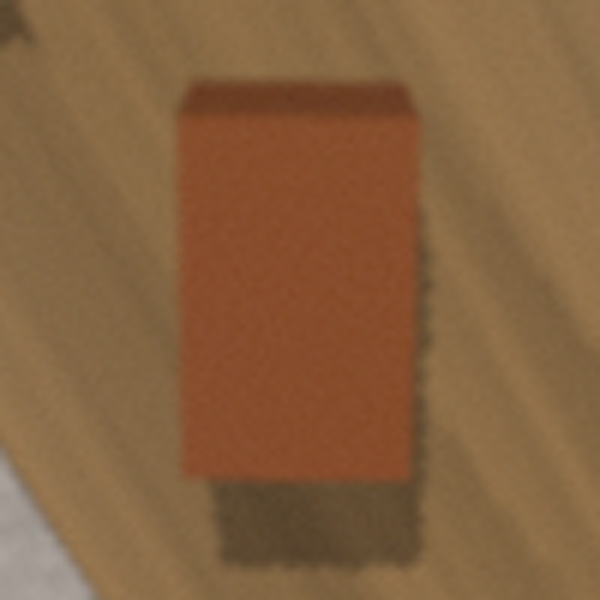

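```bash
python3 - <<'E'
from h import *
w=dict(np.load("wrist.npz"));np.set_printoptions(precision=4,suppress=True)
c=np.array([[178,116],[419,116],[413,481],[182,481]])/6+[210,130]-.45
P=atz(w,c,.056,w["T"]);print(P,P.mean(0),np.linalg.norm(np.diff(P,axis=0),axis=1))
R=np.array([[.8658,-.5005],[-.5005,-.8658]]);print("tool xy",R.T@(P.mean(0)[:2]-[.5203,-.2269]))
d=P[2]-P[1]+P[3]-P[0];print(np.degrees(np.arctan2(d[1],d[0])))
E
```

```text
[[ 0.5203 -0.1894  0.056 ]
 [ 0.5579 -0.2111  0.056 ]
 [ 0.523  -0.2723  0.056 ]
 [ 0.4846 -0.2501  0.056 ]] [ 0.5215 -0.2307  0.056 ] [0.0434 0.0705 0.0444]
tool xy [0.0029 0.0027]
-120.07864603638971
```

```bash
python3 -m inch '[{"fingers":1,"offset":[0.05,0.05,1.2],"dr":[0,0,0]},{"fingers":1,"offset":[0.05,0.05,2],"dr":[0,0,0]},{"fingers":1,"offset":[0.05,0.05,2],"dr":[0,0,0]},{"fingers":1,"offset":[0.05,0.05,2],"dr":[0,0,0]}]'; python3 shot.py 2 wrist
```

```text
time_s: 4.18
position: [0.5217, -0.2322, 0.104]
orientation: [[0.865, -0.502, 0.002], [-0.502, -0.865, -0.001], [0.002, -0.001, -1.0]]
contact_force: [-0.1, 0.4, 0.4]
gripper_width: 0.0867
t 4.175 q [ -5.9  27.7  34.1 110.5 -20.7  47.7   9.1] w 0.08669047364432637 F [-0.0994  0.433   0.4173]
[[ 0.8647 -0.5023  0.0024  0.5217]
 [-0.5023 -0.8647 -0.0008 -0.2322]
 [ 0.0024 -0.0005 -1.      0.104 ]]
```

View pics/wrist2.png

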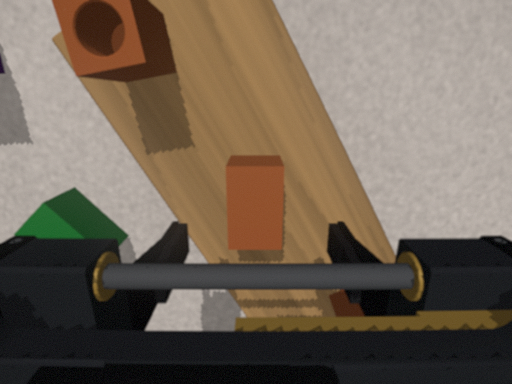

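```bash
python3 -m inch '[{"fingers":1,"offset":[0,0,0.9],"dr":[0,0,0]},{"fingers":1,"offset":[0,0,1.4],"dr":[0,0,0]},{"fingers":1,"offset":[0,0,1.7],"dr":[0,0,0]},{"fingers":1,"offset":[0,0,1.7],"dr":[0,0,0]},{"fingers":-1,"offset":[0,0,1.7],"dr":[0,0,0]},{"fingers":-1,"offset":[0,0,1.7],"dr":[0,0,0]},{"fingers":-1,"offset":[0,0,1.7],"dr":[0,0,0]},{"fingers":-1,"offset":[0,0,1.7],"dr":[0,0,0]},{"fingers":-1,"offset":[0,0,1.7],"dr":[0,0,0]},{"fingers":-1,"offset":[0,0,1.7],"dr":[0,0,0]}]' 35; python3 shot.py 3 wrist scene
```

```text
time_s: 5.48
position: [0.5203, -0.2321, 0.0175]
orientation: [[0.864, -0.503, -0.0], [-0.503, -0.864, 0.0], [-0.0, -0.0, -1.0]]
contact_force: [-0.4, 0.9, 1.7]
gripper_width: 0.0436
t 5.475 q [ -1.9  34.8  29.1 113.2 -26.4  38.6  13.8] w 0.043588750620867436 F [-0.4308  0.9331  1.6738]
[[ 0.8642 -0.5031 -0.0002  0.5203]
 [-0.5031 -0.8642  0.0003 -0.2321]
 [-0.0003 -0.0002 -1.      0.0175]]
```

View pics/wrist3.png

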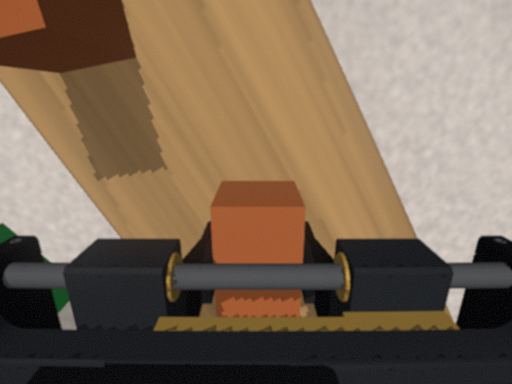

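```bash
python3 -m inch '[{"fingers":-1,"offset":[0,0,-0.8],"dr":[0,0,0]},{"fingers":-1,"offset":[0,0,-1.8],"dr":[0,0,0]},{"fingers":-1,"offset":[0,0,-2.8],"dr":[0,0,0]},{"fingers":-1,"offset":[0,0,-3.8],"dr":[0,0,0]},{"fingers":-1,"offset":[0,0,-4.8],"dr":[0,0,0]},{"fingers":-1,"offset":[-0.5,-1,-5],"dr":[0,0,-1]},{"fingers":-1,"offset":[-1,-2,-5],"dr":[0,0,-2]},{"fingers":-1,"offset":[-1.5,-3,-5],"dr":[0,0,-3]},{"fingers":-1,"offset":[-2,-4,-5],"dr":[0,0,-4]},{"fingers":-1,"offset":[-2.5,-5,-5],"dr":[0,0,-5]},{"fingers":-1,"offset":[-3,-6,-5],"dr":[0,0,-6]},{"fingers":-1,"offset":[-3.5,-7,-5],"dr":[0,0,-7]},{"fingers":-1,"offset":[-4,-7.6,-5],"dr":[0,0,-8]},{"fingers":-1,"offset":[-4,-7.6,-5],"dr":[0,0,-8]},{"fingers":-1,"offset":[-4,-7.6,-5],"dr":[0,0,-8]}]'; python3 shot.py 4 scene
```

```text
time_s: 7.45
position: [0.5387, 0.1956, 0.2671]
orientation: [[0.986, 0.169, -0.001], [0.169, -0.986, -0.001], [-0.001, 0.001, -1.0]]
contact_force: [0.2, 0.0, -1.6]
gripper_width: 0.0434
t 7.45 q [-41.9  15.6  22.1  99.9  -6.3  65.9  -8.3] w 0.043443130074168966 F [ 0.2139  0.0191 -1.6046]
[[ 0.9857  0.1686 -0.0005  0.5387]
 [ 0.1686 -0.9857 -0.0013  0.1956]
 [-0.0007  0.0012 -1.      0.2671]]
```

View pics/scene4.png

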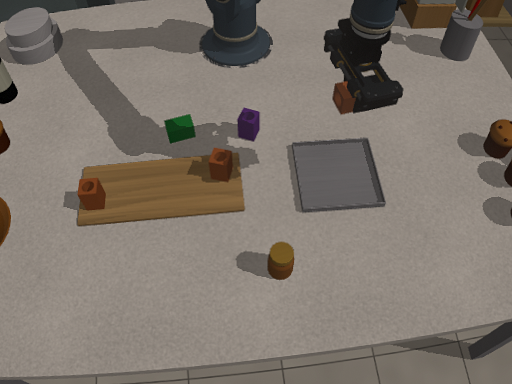

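```bash
python3 -m inch '[{"fingers":-1,"offset":[0,0,0],"dr":[-1,0,0]},{"fingers":-1,"offset":[0,0,0],"dr":[-2.5,0,0]},{"fingers":-1,"offset":[0,0,0],"dr":[-4,0,0]},{"fingers":-1,"offset":[0,0,0],"dr":[-5.5,0,0]},{"fingers":-1,"offset":[0,0,0],"dr":[-7,0,0]},{"fingers":-1,"offset":[0,0,0],"dr":[-8.5,0,0]},{"fingers":-1,"offset":[0,0,0],"dr":[-10,0,0]},{"fingers":-1,"offset":[0,0,0],"dr":[-10,0,0]},{"fingers":-1,"offset":[0,0,0],"dr":[-10,0,0]}]'; python3 shot.py 5 scene top
```

```text
time_s: 8.62
position: [0.5394, 0.1953, 0.2683]
orientation: [[0.986, 0.107, 0.129], [0.167, -0.635, -0.754], [0.001, 0.765, -0.644]]
contact_force: [0.9, -0.6, -1.7]
gripper_width: 0.0436
t 8.625 q [-63.7  30.7  27.6  95.3  29.7  83.8 -37.3] w 0.04364160958983838 F [ 0.8602 -0.5975 -1.6864]
[[ 0.9859  0.1067  0.1288  0.5394]
 [ 0.1673 -0.6352 -0.754   0.1953]
 [ 0.0014  0.765  -0.6441  0.2683]]
```

View pics/scene5.png

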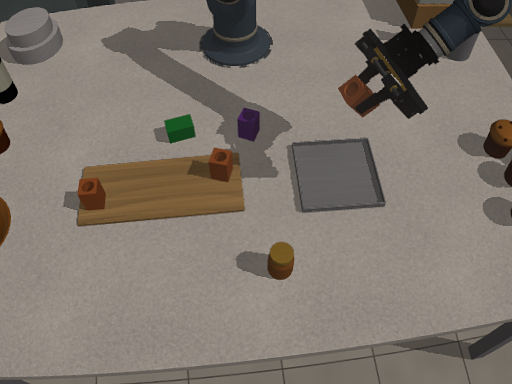

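View pics/top5.png

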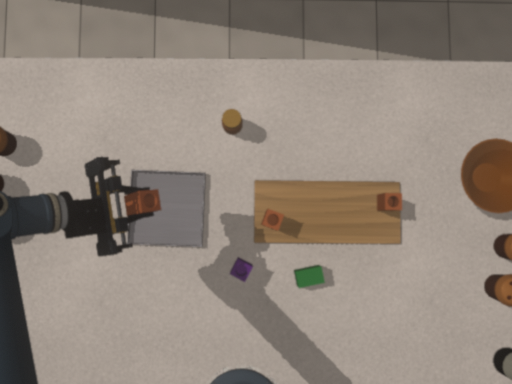

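The hole shows in the end now turning upward: top (150,200), scene (352,92). I'll carry on with the turn.

```bash
python3 -m inch '[{"fingers":-1,"offset":[0,0,0],"dr":[-1.5,0,0]},{"fingers":-1,"offset":[0,0,0],"dr":[-3,0,0]},{"fingers":-1,"offset":[0,0,0],"dr":[-4.5,0,0]},{"fingers":-1,"offset":[0,0,0],"dr":[-6,0,0]},{"fingers":-1,"offset":[0,0,0],"dr":[-7,0,0]},{"fingers":-1,"offset":[0,0,0],"dr":[-8,0,0]},{"fingers":-1,"offset":[0,0,0],"dr":[-8,0,0]},{"fingers":-1,"offset":[0,0,0],"dr":[-8,0,0]}]'; python3 shot.py 6 scene top wrist
```

```text
time_s: 9.72
position: [0.5393, 0.1963, 0.2685]
orientation: [[0.986, -0.001, 0.169], [0.169, -0.003, -0.986], [0.002, 1.0, -0.003]]
contact_force: [-0.8, -0.4, -1.3]
gripper_width: 0.0436
t 9.725 q [-70.9  50.5  33.1  95.2  45.6  98.  -45.2] w 0.043619869161065826 F [-0.7501 -0.4033 -1.2582]
[[ 0.9856 -0.0013  0.169   0.5393]
 [ 0.169  -0.0032 -0.9856  0.1963]
 [ 0.0018  1.     -0.0029  0.2685]]
```

View pics/scene6.png

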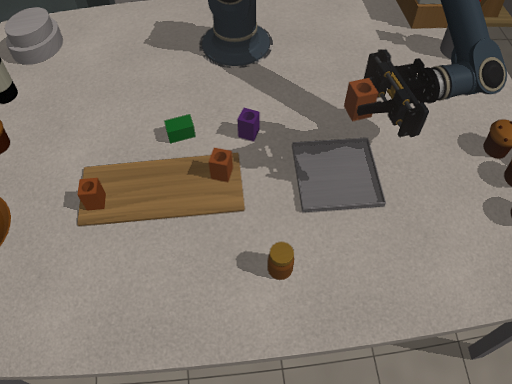

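View pics/top6.png

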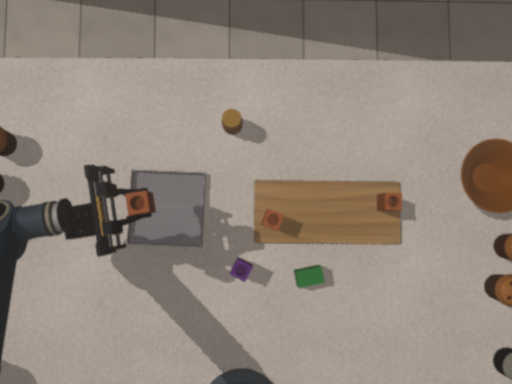

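View pics/wrist6.png

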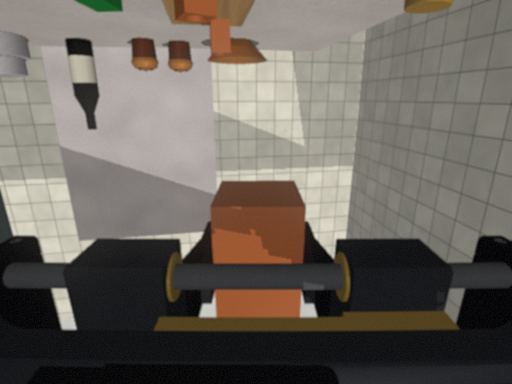

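```bash
python3 - <<'E'
from station import r
from h import *
np.set_printoptions(precision=4,suppress=True)
p=r.camera("top");q=r.camera("scene")
for pic,n,(x0,y0,x1,y1) in ((cv2.imread("pics/top0.png"),"t",(120,160,215,255)),(cv2.imread("pics/scene0.png"),"s",(280,130,395,220))):
    cv2.imwrite(f"pics/tray_{n}.png",cv2.resize(pic[y0:y1,x0:x1],None,fx=6,fy=6,interpolation=cv2.INTER_CUBIC))
P=atz(q,[[291,143],[369,139],[383,206],[302,211]],.018);print(P,P.mean(0))
E
```

```text
[[0.4358 0.1039 0.018 ]
 [0.4456 0.3083 0.018 ]
 [0.6474 0.2895 0.018 ]
 [0.6374 0.0968 0.018 ]] [0.5415 0.1996 0.018 ]
```

View pics/tray_t.png

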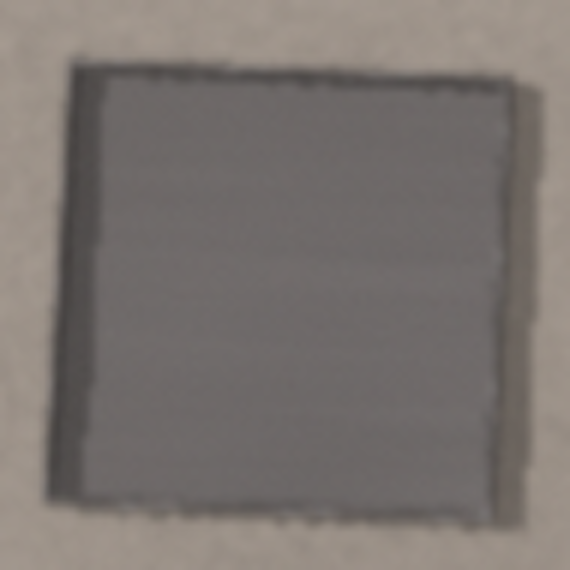

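View pics/tray_s.png

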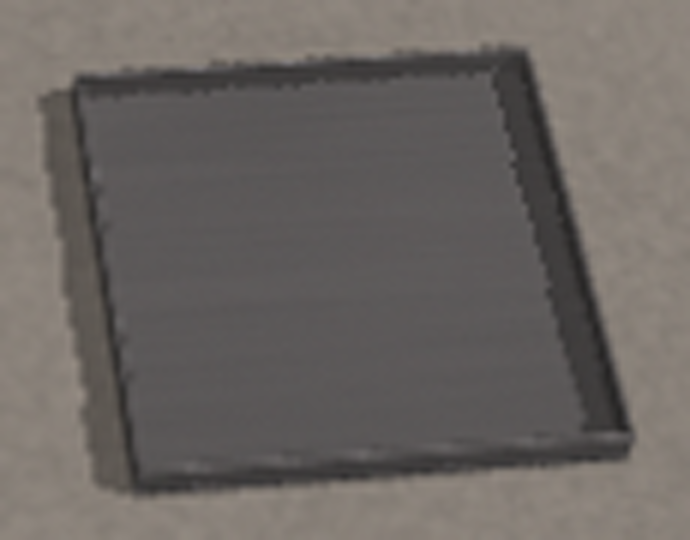

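```bash
python3 - <<'E'
from station import r
from h import *
np.set_printoptions(precision=4,suppress=True)
p=r.camera("top");q=r.camera("scene")
print("shakers top z=.04",atz(p,[[10,143],[3,185],[10,220]],.04))
print("shakers scene", atz(q,[[500,155],[512,183],[508,220]],.0))
for s,n in (("top0.png","t"),("top6.png","t6")):
    cv2.imwrite(f"pics/l_{n}.png",cv2.resize(cv2.imread("pics/"+s)[120:260,0:180],None,fx=4,fy=4,interpolation=cv2.INTER_CUBIC))
cv2.imwrite("pics/l_s6.png",cv2.resize(cv2.imread("pics/scene6.png")[0:230,332:512],None,fx=3,fy=3,interpolation=cv2.INTER_CUBIC))
E
```

```text
shakers top z=.04 [[0.705  0.6144 0.04  ]
 [0.593  0.6285 0.04  ]
 [0.501  0.6065 0.04  ]]
shakers scene [[ 0.5229  0.6689  0.    ]
 [ 0.614   0.6646 -0.    ]
 [ 0.7173  0.6055  0.    ]]
```

View pics/l_t.png

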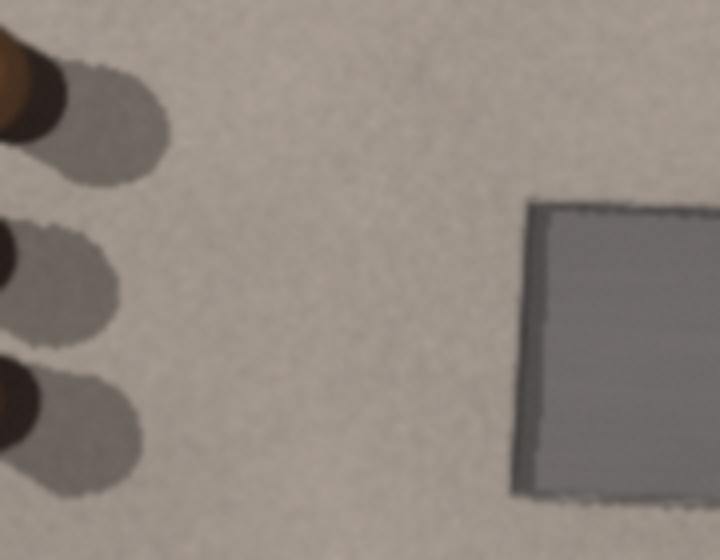

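View pics/l_t6.png

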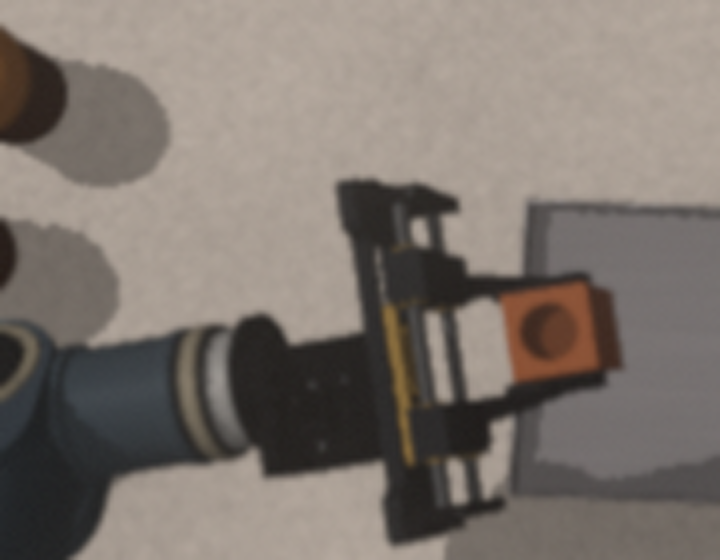

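View pics/l_s6.png

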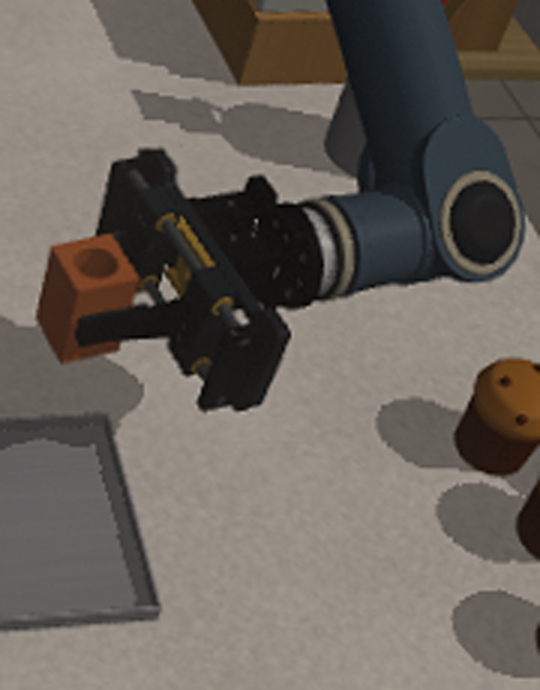

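The wrist would come down close to the shakers at about y 0.6. I'll turn 35° about the vertical first, so the arm stays clear of them, then check and lower.

```bash
python3 -m inch '[{"fingers":-1,"offset":[0,0,0],"dr":[0,1,0]},{"fingers":-1,"offset":[0,0,0],"dr":[0,2.5,0]},{"fingers":-1,"offset":[0,0,0],"dr":[0,4,0]},{"fingers":-1,"offset":[0,0,0],"dr":[0,5.5,0]},{"fingers":-1,"offset":[0,0,0],"dr":[0,7,0]},{"fingers":-1,"offset":[0,0,0],"dr":[0,7,0]},{"fingers":-1,"offset":[0,0,0],"dr":[0,7,0]}]'; python3 shot.py 7 scene top
```

```text
time_s: 10.95
position: [0.5395, 0.1976, 0.2679]
orientation: [[0.71, -0.001, 0.704], [0.704, -0.002, -0.71], [0.002, 1.0, -0.0]]
contact_force: [-0.3, 0.0, -2.5]
gripper_width: 0.0439
t 10.95 q [-81.7  40.   31.9 120.   71.   77.2 -61.5] w 0.043885547635248504 F [-0.3375  0.0317 -2.483 ]
[[ 0.7102 -0.0012  0.704   0.5395]
 [ 0.704  -0.0015 -0.7102  0.1976]
 [ 0.0019  1.     -0.0003  0.2679]]
```

View pics/scene7.png

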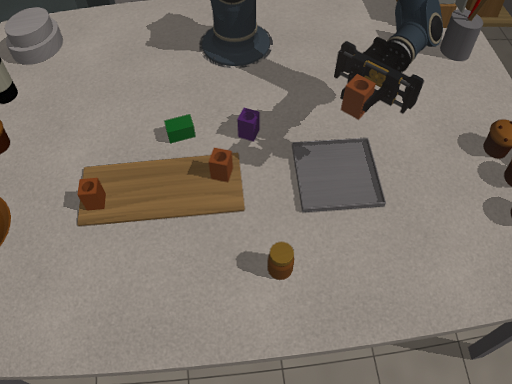

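View pics/top7.png

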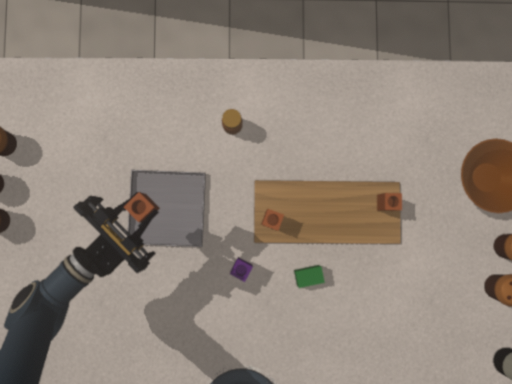

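```bash
python3 -c "
from station import r
from h import *
q=r.camera('scene');print(atz(q,[[458,57],[443,45]],0))"
python3 -m inch '[{"fingers":-1,"offset":[0,-0.3,0.1],"dr":[0,0,0]},{"fingers":-1,"offset":[0,-0.7,0.2],"dr":[0,0,0]},{"fingers":-1,"offset":[0,-1.1,0.29],"dr":[0,0,0]},{"fingers":-1,"offset":[0,-1.5,0.29],"dr":[0,0,0]},{"fingers":-1,"offset":[0,-1.5,0.29],"dr":[0,0,0]},{"fingers":-1,"offset":[0,-1.5,0.29],"dr":[0,0,0]}]'; python3 shot.py 8 scene
```

```text
[[0.13058237 0.70185173 0.        ]
 [0.07005136 0.67273694 0.        ]]
time_s: 11.85
position: [0.5492, 0.1864, 0.1927]
orientation: [[0.71, -0.001, 0.704], [0.704, 0.001, -0.71], [-0.0, 1.0, 0.001]]
contact_force: [0.2, -0.5, -0.7]
gripper_width: 0.0438
t 11.85 q [-78.7  48.6  29.9 120.2  70.8  73.1 -69.3] w 0.04375180106584617 F [ 0.2001 -0.4948 -0.6776]
[[ 0.71   -0.0005  0.7042  0.5492]
 [ 0.7042  0.0006 -0.71    0.1864]
 [-0.      1.      0.0008  0.1927]]
```

View pics/scene8.png

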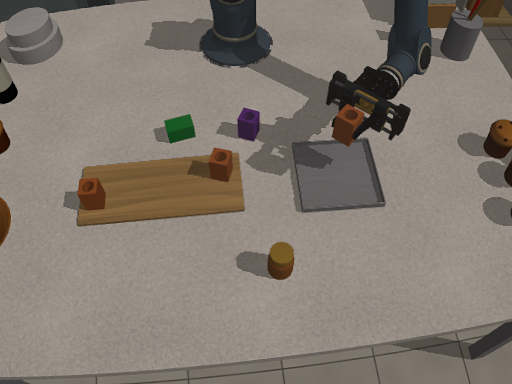

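```bash
python3 -m inch '[{"fingers":-1,"offset":[0,-0.3,0],"dr":[0,0,0]},{"fingers":-1,"offset":[0,-0.7,0],"dr":[0,0,0]},{"fingers":-1,"offset":[0,-1.1,0],"dr":[0,0,0]},{"fingers":-1,"offset":[0,-1.5,0],"dr":[0,0,0]},{"fingers":-1,"offset":[0,-1.5,0],"dr":[0,0,0]},{"fingers":-1,"offset":[0,-1.5,0],"dr":[0,0,0]},{"fingers":-1,"offset":[0,-1.5,0],"dr":[0,0,0]},{"fingers":-1,"offset":[0,-1.5,0],"dr":[0,0,0]}]'; python3 shot.py 9 scene top
python3 - <<'E'
from h import *
for n,b in (("scene9",(90,210,300,450)),("top9",(150,270,100,250))):
    cv2.imwrite(f"pics/{n}c.png",cv2.resize(cv2.imread(f"pics/{n}.png")[b[0]:b[1],b[2]:b[3]],None,fx=4.5,fy=4.5,interpolation=cv2.INTER_CUBIC))
E
```

```text
time_s: 12.9
position: [0.549, 0.1866, 0.1181]
orientation: [[0.71, -0.001, 0.704], [0.704, -0.001, -0.71], [0.001, 1.0, -0.0]]
contact_force: [-0.2, 0.7, -2.2]
gripper_width: 0.0437
t 12.9 q [-77.2  57.   27.3 118.6  69.3  70.9 -75.6] w 0.043736061064464316 F [-0.2193  0.7247 -2.1957]
[[ 0.7097 -0.0006  0.7045  0.549 ]
 [ 0.7045 -0.001  -0.7097  0.1866]
 [ 0.0011  1.     -0.0003  0.1181]]
```

View pics/scene9c.png

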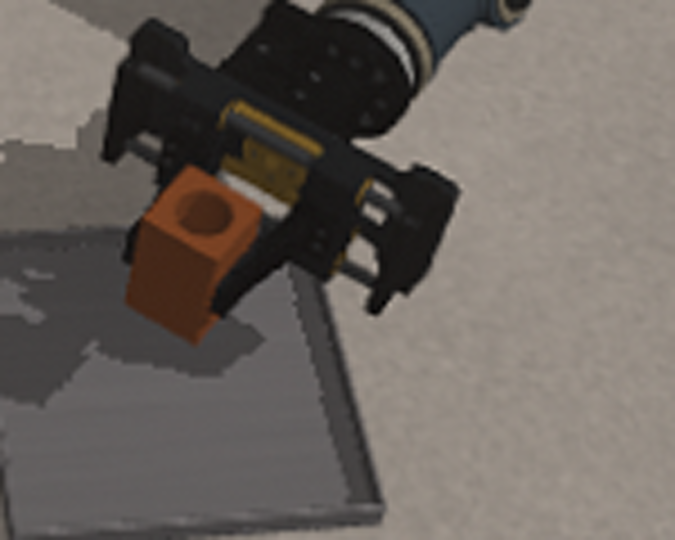

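View pics/top9c.png

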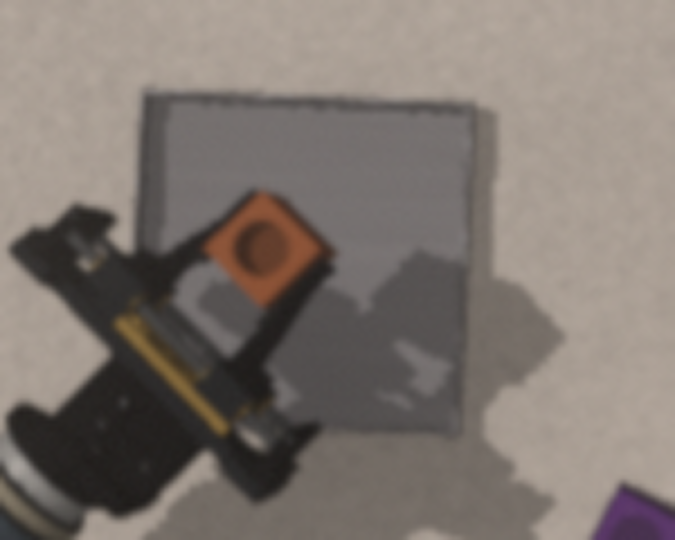

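View pics/scene9.png

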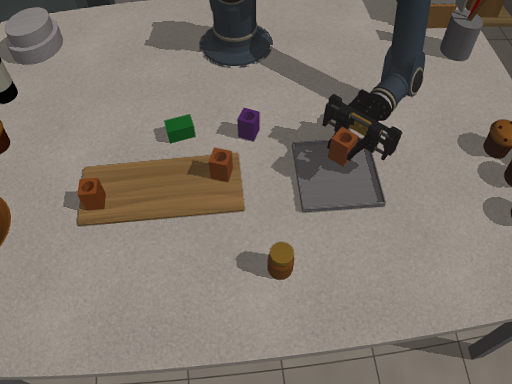

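```bash
python3 - <<'E'
from station import r
from h import *
np.set_printoptions(precision=4,suppress=True)
p=r.camera("top");q=r.camera("scene")
print(atz(p,[[159.1,204.9]],.151))
# scene: top-face corners crop (193,165)(262,212)(212,255)(142,212); bottom front corners
print(atz(q,np.array([[202.5,211]])/4.5+[300,90]-.4,.151))
for n,z,im in (("mould_left_center",.047,q),("mould_right_center",.047,q),("jar_center",.0425,q)):
    print(n,[(atz(im,[d["point"]],z)[0],round(d["confidence"],2)) for d in r.place_of(im,n)][:3])
s=r.read_state();print(s["time_s"],s["position"],np.abs(s["joint_vel"]).max())
E
```

```text
[[0.5371 0.1958 0.151 ]]
[[0.5358 0.1998 0.151 ]]
mould_left_center [(array([ 0.5048, -0.0739,  0.047 ]), 0.83), (array([ 0.3868, -0.0027,  0.047 ]), 0.7)]
mould_right_center [(array([ 0.5452, -0.3831,  0.047 ]), 0.94)]
jar_center [(array([0.7603, 0.0318, 0.0425]), 0.73)]
13.25 [0.549  0.1866 0.1176] 0.09169976857592792
```

```bash
python3 - <<'E'
from h import *
a,b=[cv2.cvtColor(cv2.imread(f"pics/scene{i}.png"),cv2.COLOR_BGR2GRAY).astype(float) for i in (0,9)]
for n,(x0,y0,x1,y1) in dict(left=(205,143,240,185),right=(75,172,108,213),jar=(262,237,300,282)).items():
    print(n,np.abs(a-b)[y0:y1,x0:x1].max())
from station import r
print(r.close_job())
E
```

```text
left 14.0
right 14.0
jar 15.0
the job is handed in; nothing more can be done
None
```

I picked up the tipped brown mould, turned its hole straight up and handed the job in while holding it above the middle of the tray, after about 13.3 s.

- **Finding the hole:** the scene picture showed the +y end plain. When I turned the other end up, both the top and scene cameras showed the hole in it.
- **Final pose:**
  - The mould's long axis is within 0.1° of vertical by the wrist reading.
  - The cameras put its centre at about (0.536, 0.198). I put the tray middle at about (0.538, 0.199).
  - Its centre is about 11 cm above the tray floor, with its underside about 8 cm above. The task didn't say which point the 10 cm refers to.
- **Grip:** the finger opening held at 43.7 mm with no slip seen, and the arm was still when I handed in.
- **Neighbours and jar:** the before and after pictures of both standing moulds and the jar differ only by up to 15 of 255 grey levels, about what I'd expect from image noise.
- **Disagreements:**
  - The network's repeat positions for the two standing moulds were about 8–11 mm off the first ones. I put that down to scatter, because the pictures show no movement.
  - My tray middle estimates differed by up to about 8 mm in x, so I used a value between them.

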